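# Load the work carrier under the hold-down spring

### The arm

A 7-joint arm with a two-finger parallel gripper is mounted at the origin on a cart in front of the work surface, level with it; the furniture and walls round the work are solid. World frame = base frame: x ahead of the robot, y to its left, z up, the work surface at z = 0. Lengths are in mm, angles in rad, forces in N, time in s.
With the tool pointing down it reaches from about 400 to 925 mm from the base axis. Payload 4.1 kg.
Tool frame: the origin (TCP) lies at the very end of the fingers, on their centre line; the grasp point (between the pads) lies 19 mm behind it; y points along the fingers, z is the direction in which the jaws open and shut, and the axes are right-handed (so a half turn about y gives the same grasp; the last joint's range is limited). The gripper opens to 85 mm and grips with 20 to 120 N. Pads are 22 mm wide; open, the fingers measure 114 mm over their backs; the gripper's body (76 mm by 85 mm) begins 54 mm behind the grasp point. The pads swing forward as they close: fully open they stand 13 mm farther back than shut.
Start: joints at [1.192, 0.398, 0.045, 1.537, -0.019, 1.207, -0.051], TCP at [179.543, -624.746, 231.347] pointing down, gripper open.
Joint ranges: [-2.82, 2.82], [-0.49, 2.23], [-1.37, 1.46], [0, 2.46], [-1.36, 4.5], [0.23, 2], [-2.94, 2.94]. Speed limits (rad/s): [2.57, 2.57, 3.14, 3.14, 3.14, 3.14, 3.14].

### API

Orientations are given as a unit quaternion [w, x, y, z].
In Python, from plant import * gives the robot as it stands.
- The arm moves only by the shell command python3 -m crank 'ROWS' [OPENING] [FORCE]. ROWS is JSON, a list of rows, each an object of numbers: "x", "y", "z": the shift along the tool's x, y, z in m; "yaw": the turn about the tool's y in degrees. In form: [{"x": .., "y": .., "z": .., "yaw": ..}, ...]. A call has 1 to 12 rows; each row shifts and turns the commanded pose from where the row before left it, along the tool's axes as they then stand; what a row does not reach is not made up. A row lasts 1/8 s, in which the tool goes at most 62.5 mm and 10.7 degrees, less where a joint would pass 70% of its speed; a pose out of reach is approached as far as the arm can. A call with a gripper value outside its range is refused whole. OPENING is the opening, from 0 (shut) to 1 (fully open), set as the call begins (- or left out, the last holds). The fingers move at their own pace and stop on an object; FORCE is the grip in N (left out, the last holds). Time passes only in rows, so rows that do not move let the fingers close. It gives the time, the measured TCP pose, the force and the opening at its end, in the units of the state.
- observe(): the state, without advancing time (a new reading comes with each control period).
- get_image(name): name is "scene" or "side" or "wrist"; returns the picture (480x640x3 uint8, red, green, blue); there is no depth.
- camera_info(name): a dict with "mtx" (3x3 intrinsics, pixels), "T" (4x4, takes a point from camera to world coordinates). Camera axes: x right, y up, looking along -z (the intrinsics and any distortion apply to the point x, -y, -z); pixel columns grow to the right and rows downward; lengths in mm; the calibration is good to about 2 mm. A picture is of the moment at which its call begins: read the wrist's pose just before it. camera_info takes no time and is no camera call; for the wrist camera it gives the pose at the moment of the call.
- sign_off(): hands the job in, once; it reports no verdict.
The state is a dict: "clock": time; "joint_pos": joint angles; "joint_velocities": joint speeds; "effort": joint torques, N m; "tool_pos": TCP position; "tool_rot": TCP orientation; "force": force on the tool from outside, world axes, zero at the start; "moment": the same for the moment, N m; "grip_width": finger opening in mm.
Only numpy, scipy, OpenCV 4.12 (cv2) and the standard library are available. Lean on these libraries where they do the work, as an engineer would, in place of code of your own. Each camera call takes 0.05 s, during which the arm holds its last target.

### The job

Load the aluminium work carrier into the small engraving fixture: with the fingertips press its ridged thumb block down hard, so that the sprung bed sinks, and keep it pressed while you slide the carrier forward under the bridge and its leaf spring, fully home against the end stop; then let go and move clear. Only push the carrier: do not pick it up, tip it or ram it against the fixture, do not touch the leaf spring with the robot, and leave the amber tin, the small wooden clamp block and the black loupe beside the fixture where they are.

Things in the scene. Friction and masses are not known exactly. Their poses are not given: they have to be found in the camera images.
- fixture: Engraving fixture fixed on the bench, place and yaw differ. Origin on the bench top right below the bridge; x forward along the channel (open loading end to end stop), y left, z up. Base 196 x 94 x 6 mm, x = -140 to +56. Two guide rails along x, inner faces at y = -23.5 and +23.5 mm, 10 mm thick, tops at z = 31 mm.
- bridge (a point): Middle of the underside of the bridge, a bar across the channel in the fixture from x = -4 to +4 mm, underside at z = 33 mm, top at z = 45 mm (screw heads to 48), 67 mm wide. Axes as the fixture.
- end_stop (a point): Point on the near face of the end stop, a wall across the channel: fixture x = +46 mm, y = 0, z = 33 mm; the wall's top is at z = 40 mm. Axes as the fixture.
- bed (a joint): Downward travel (m) of the sprung bed, the channel's floor (fixture x = -136 to +44 mm): 0 at rest, top at z = 26 mm, to 0.010 at its lower limit; stays level; polished (friction about 0.25). Spring 9.6 N at 0 plus 0.8 N per mm; bed and carrier weigh about 2.6 N. At rest the carrier's front is 5 mm too high for the bridge; it passes with the bed over 5 mm down (11 N or more), best 7 to 8.
- leaf: Steel leaf spring 18 mm wide, 34 mm long, hinged at the far side of the bridge (origin at fixture x = +5, z = 36 mm), sloping forward and down into the channel to about z = 25 mm; the carrier's front lifts it as it slides under, and it then drags on the carrier's top with about 4 N.
- carrier: Loose aluminium carrier, about 150 g, on the bed between the rails (1.5 mm play each side), front short of the bridge. Origin: centre of underside, x forward. Plate 110 x 44 x 12 mm, round brass blank let in at the front. At the rear a ridged thumb block, x = -55 to -9 mm, top at 20 mm, with a 6 mm high ledge at its front end (x = -15 to -9) to push against; free pressing face 40 x 44 mm.
- carrier_pad (a point): Centre of the pressing face on top of the thumb block; the ledge's rear face is 20 mm ahead of it. It stands at fixture z = 46 mm at the start.
- carrier_nose (a point): Middle of the upper front edge of the carrier's plate, 90 mm ahead of carrier_pad and 8 mm lower. Home: fixture x = +46 mm.
- amber_tin: Round amber parts box 39 mm across, 18 mm high, beside the fixture; origin at the centre of its underside. Leave alone.
- wood_clamp_block: Small wooden clamp block 30 x 34 x 22 mm beside the fixture; origin at the centre of its underside. Leave alone.
- loupe_1: Black eye loupe 34 mm across, 28 mm high, beside the fixture; origin at the centre of its underside. Leave alone.
Not all that is in view belongs to the job. Leave any green look-alike of the carrier alone.

How it is judged:
By the outcome, as a careful person would: the job done as asked, in the order asked, and still so for the second after the job is handed in, with the robot touching nothing.
It also fails if it takes over 34 s, if anything falls off the work surface, if the arm or the gripper's body presses on something with over 40 N, if the wrist force passes 120 N, or if a joint passes its speed limit or range.

## Working session

There is one attempt and no reset: what is moved stays moved. The work goes in short steps, Python scripts to look and compute and a shell command to move; the robot and the scene stay as the last step left them, time stands still between calls to the robot, and variables do not carry over. Pictures are saved under pics/ and viewed, and the job is handed in when it is done.

```bash
ls; mkdir -p pics
python3 - <<'E'
from plant import *
import cv2,numpy as np
s=observe();print({k:np.round(v,3).tolist() for k,v in s.items()})
for n in ["scene","side","wrist"]:
    c=camera_info(n)
    im=get_image(n);cv2.imwrite(f"pics/{n}0.png",im[:,:,::-1])
    print(n,np.round(c["mtx"],1).tolist(),np.round(c["T"],3).tolist(),[k for k in c])
E
```

```text
pics
{'clock': 0.0, 'joint_pos': [1.192, 0.399, 0.045, 1.538, -0.019, 1.207, -0.051], 'joint_velocities': [-0.0, -0.001, -0.0, -0.0, -0.002, 0.002, -0.001], 'effort': [-0.001, -47.512, 1.364, -25.422, 0.011, 0.01, -0.0], 'tool_pos': [179.329, -624.115, 230.283], 'tool_rot': [0.098, -0.099, 0.701, -0.7], 'force': [-0.764, -0.573, 0.46], 'moment': [-0.045, 0.017, -0.013], 'grip_width': 85.388}
scene [[483.1, 0.0, 318.3], [0.0, 483.1, 246.4], [0.0, 0.0, 1.0]] [[-0.807, 0.322, -0.494, 129.953], [-0.59, -0.46, 0.664, 703.317], [-0.013, 0.827, 0.561, 547.214], [0.0, 0.0, 0.0, 1.0]] ['mtx', 'T']
side [[572.0, 0.0, 328.0], [0.0, 572.0, 236.7], [0.0, 0.0, 1.0]] [[0.999, -0.022, 0.046, 583.694], [0.051, 0.372, -0.927, -685.602], [0.003, 0.928, 0.373, 399.394], [0.0, 0.0, 0.0, 1.0]] ['mtx', 'T']
wrist [[348.6, 0.0, 322.5], [0.0, 348.6, 240.0], [0.0, 0.0, 1.0]] [[0.276, 0.909, 0.311, 259.614], [-0.961, 0.261, 0.088, -600.926], [-0.001, -0.323, 0.946, 372.936], [0.0, 0.0, 0.0, 1.0]] ['mtx', 'T']
```

View images.

View pics/scene0.png

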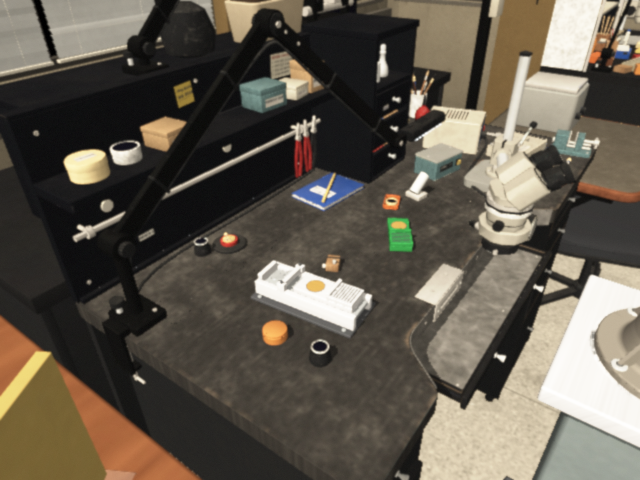

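View pics/side0.png

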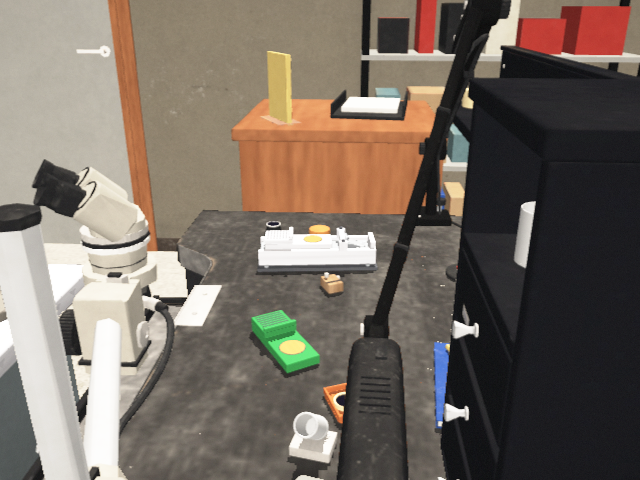

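View pics/wrist0.png

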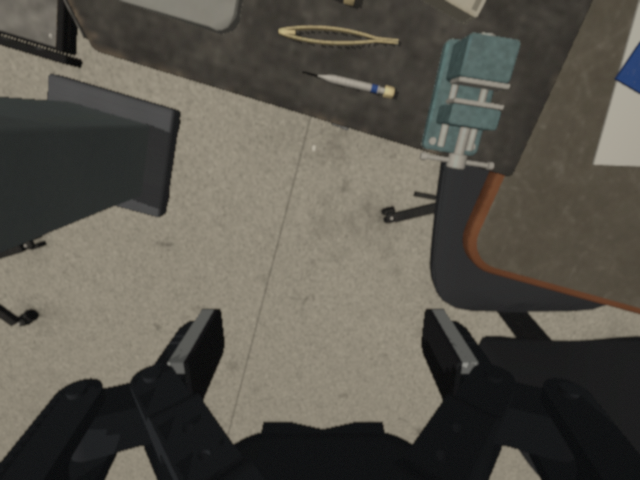

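Run:
```python
import cv2
a=cv2.imread("pics/scene0.png")[235:375,180:440];cv2.imwrite("pics/sc.png",cv2.resize(a,None,fx=3,fy=3,interpolation=2))
a=cv2.imread("pics/side0.png")[205:305,220:410];cv2.imwrite("pics/sd.png",cv2.resize(a,None,fx=4,fy=4,interpolation=2))
```

```text
(no output)
```

View pics/sc.png

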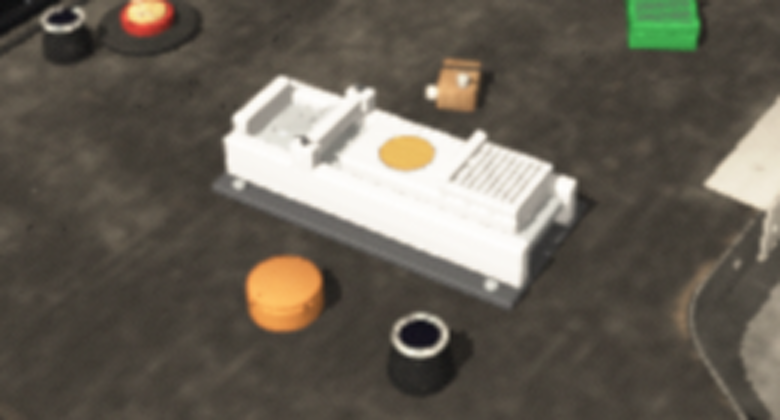

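View pics/sd.png

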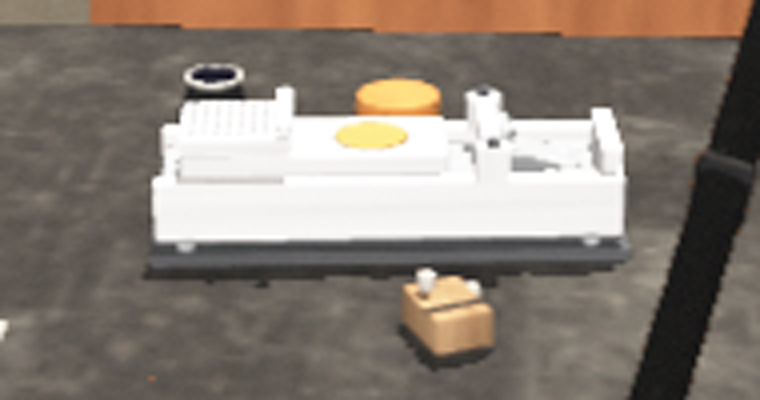

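```bash
cat > h.py <<'E'
import numpy as np,cv2,pickle
from scipy.spatial.transform import Rotation as R
def ray(c,uv):
    K=c["mtx"];d=np.linalg.inv(K)@np.array([uv[0],uv[1],1.]);d=np.array([d[0],-d[1],-d[2]])
    T=np.array(c["T"]);d=T[:3,:3]@d;return T[:3,3],d/np.linalg.norm(d)
def plane(c,uv,z):
    o,d=ray(c,uv);return o+d*(z-o[2])/d[2]
def tri(*obs):
    A=np.zeros((3,3));b=np.zeros(3);rs=[ray(c,u) for c,u in obs]
    for o,d in rs:
        P=np.eye(3)-np.outer(d,d);A+=P;b+=P@o
    p=np.linalg.solve(A,b);return p,[float(np.linalg.norm((np.eye(3)-np.outer(d,d))@(p-o))) for o,d in rs]
def proj(c,p):
    T=np.array(c["T"]);q=T[:3,:3].T@(np.array(p)-T[:3,3]);q=c["mtx"]@np.array([q[0],-q[1],-q[2]]);return q[:2]/q[2]
def blob(im,lo,hi,box):
    x0,y0,x1,y1=box;h=cv2.cvtColor(im[y0:y1,x0:x1],cv2.COLOR_BGR2HSV)
    m=cv2.inRange(h,np.array(lo),np.array(hi));n,l,st,ce=cv2.connectedComponentsWithStats(m)
    i=1+np.argmax(st[1:,4]);return ce[i]+[x0,y0],st[i]
E
python3 - <<'E'
from plant import *
from h import *
S=camera_info("scene");D=camera_info("side")
a=cv2.imread("pics/scene0.png");b=cv2.imread("pics/side0.png")
u,s1=blob(a,(10,90,90),(30,255,255),(290,270,340,300));v,s2=blob(b,(10,70,90),(35,255,255),(295,230,330,246))
print(u,s1,v,s2,tri((S,u),(D,v)))
sc=lambda x,y:(180+x/3,235+y/3)
sd=lambda x,y:(220+x/4,205+y/4)
for n,p in dict(nl=(213,186),nr=(515,303),fr=(592,200)).items(): print(n,plane(S,sc(*p),6).round(1))
for n,p in dict(bl=(148,275),br=(630,262)).items(): print(n,plane(D,sd(*p),3).round(1))
# others
for n,p in dict(tin=(284,280),loupe=(420,335)).items(): print(n,plane(S,sc(*p),18 if n=="tin" else 28).round(1))
print("wood",plane(D,sd(448,290),22),plane(S,sc(458,78),22))
print(R.from_quat(np.roll(observe()["tool_rot"],-1)).as_matrix().round(3))
E
```

```text
[315.24342105 285.61184211] [ 17  11  18  11 152] [312.43820225 238.52808989] [ 9  6 18  6 89] (array([513.16565548, 199.71211252,  38.91548931]), [0.6269532907975859, 0.6269532907975577])
nl [609.5 256.7   6. ]
nr [416.1 235.2   6. ]
fr [424.9 141.2   6. ]
bl [429.6 134.2   3. ]
br [622.4 157.4   3. ]
tin [516.9 301.1  18. ]
loupe [430.4 299.5  28. ]
wood [551.54455998  88.42775226  22.        ] [541.84522072 106.13280388  22.        ]
[[-0.961 -0.     0.276]
 [-0.276  0.001 -0.961]
 [ 0.    -1.    -0.001]]
```

Run:
```python
from plant import *
from h import *
S=camera_info("scene");D=camera_info("side")
for n,p,q in [("lamp head far end",(408,138),(377,340)),("lamp top elbow",(268,22),(490,5)),("eyepiece tip",(566,187),(45,170)),("microscope ring",(507,212),(112,240)),("post top",(527,55),(18,215)),("scope head top",(530,140),(105,170)),("blk base",(495,245),(112,265)),("green",(400,233),(285,340)),("postbottom",(510,135),(50,470))]:
    P=tri((S,p),(D,q));print(n,P[0].round(0),np.round(P[1],0))
for n,p in dict(scopebase=(495,250),edge1=(455,395),edge2=(415,340),edge3=(490,245)).items(): print(n,plane(S,p,0).round(0))
```

```text
lamp head far end [ 598. -265.  132.] [8. 8.]
lamp top elbow [733.  28. 402.] [0. 0.]
eyepiece tip [213. -33. 214.] [4. 4.]
microscope ring [292. -53. 134.] [3. 3.]
post top [ 410. -420.  302.] [2. 2.]
scope head top [ 306. -104.  239.] [10. 10.]
blk base [283. -24.  86.] [12. 12.]
green [497. -69.   9.] [2. 2.]
postbottom [ 402. -417.  130.] [5. 5.]
scopebase [ 318. -134.    0.]
edge1 [241. 243.   0.]
edge2 [334. 180.   0.]
edge3 [ 332. -146.    0.]
```

```bash
python3 -m crank '[{"y":-0.05},{"y":-0.05},{"y":-0.05},{"y":-0.05},{"x":-0.044,"z":-0.037},{"x":-0.044,"z":-0.037},{"x":-0.044,"z":-0.037},{"x":-0.044,"z":-0.037},{"x":-0.044,"z":-0.037},{"x":-0.044,"z":-0.037}]' 1
```

```text
validation failed for argument at $[0]...
```

```bash
python3 -m crank '[{"x":0,"y":-0.05,"z":0,"yaw":0},{"x":0,"y":-0.05,"z":0,"yaw":0},{"x":0,"y":-0.05,"z":0,"yaw":0},{"x":0,"y":-0.05,"z":0,"yaw":0},{"x":-0.044,"y":0,"z":-0.037,"yaw":0},{"x":-0.044,"y":0,"z":-0.037,"yaw":0},{"x":-0.044,"y":0,"z":-0.037,"yaw":0},{"x":-0.044,"y":0,"z":-0.037,"yaw":0},{"x":-0.044,"y":0,"z":-0.037,"yaw":0},{"x":-0.044,"y":0,"z":-0.037,"yaw":0}]'
```

```text
clock: 1.4
tool_pos: [372.6, -336.6, 431.2]
tool_rot: [-0.099, 0.099, -0.7, 0.7]
force: [0.5, -0.6, 0.7]
grip_width: 85.6
```

```bash
python3 -m crank '[{"x":-0.044,"y":0,"z":-0.037,"yaw":0},{"x":-0.044,"y":0,"z":-0.037,"yaw":0},{"x":-0.044,"y":0,"z":-0.037,"yaw":0},{"x":-0.044,"y":0,"z":-0.037,"yaw":0},{"x":-0.019,"y":0.028,"z":-0.047,"yaw":0},{"x":-0.019,"y":0.028,"z":-0.047,"yaw":0},{"x":-0.019,"y":0.028,"z":-0.047,"yaw":0},{"x":-0.019,"y":0.028,"z":-0.047,"yaw":0},{"x":-0.019,"y":0.028,"z":-0.047,"yaw":0},{"x":-0.019,"y":0.028,"z":-0.047,"yaw":0},{"x":-0.019,"y":0.028,"z":-0.047,"yaw":0},{"x":0,"y":0,"z":0,"yaw":9.5}]'
python3 -m crank '[{"x":0,"y":0,"z":0,"yaw":0},{"x":0,"y":0,"z":0,"yaw":0}]'
python3 - <<'E'
from plant import *
from h import *
s=observe();c=camera_info("wrist");im=get_image("wrist");cv2.imwrite("pics/w1.png",im[:,:,::-1]);pickle.dump((c,s),open("w1.pkl","wb"))
print(s["tool_pos"],s["force"],s["clock"],np.round(s["joint_pos"],2),R.from_quat(np.roll(s["tool_rot"],-1)).as_matrix().round(3))
E
```

```text
clock: 2.9
tool_pos: [534.3, 210.1, 232.3]
tool_rot: [0.04, -0.044, 0.707, -0.705]
force: [-0.3, -0.5, 0.6]
grip_width: 85.5
clock: 3.15
tool_pos: [537.6, 204.5, 235.5]
tool_rot: [-0.041, 0.04, -0.706, 0.706]
force: [0.4, -0.0, 0.5]
grip_width: 85.5
[537.56629266 204.4705415  235.51316725] [ 0.38808102 -0.02892868  0.53741887] 3.15 [ 0.05  0.31 -0.61  1.7   0.19  1.19 -2.06] [[-0.993  0.001  0.115]
 [-0.115 -0.    -0.993]
 [-0.001 -1.     0.001]]
```

View pics/w1.png

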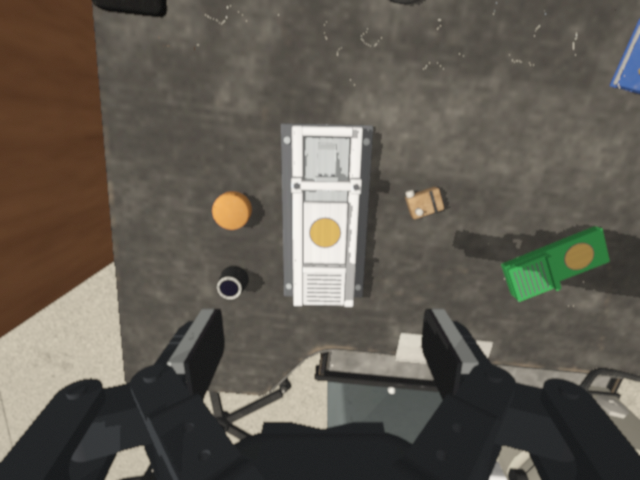

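Run:
```python
import cv2
a=cv2.imread("pics/w1.png")[110:320,210:450];cv2.imwrite("pics/w1c.png",cv2.resize(a,None,fx=2.8,fy=2.8,interpolation=2))
a=cv2.imread("pics/w1.png")[115:315,270:385];cv2.imwrite("pics/w1d.png",cv2.resize(a,(345,600),interpolation=2))
```

```text
(no output)
```

View pics/w1d.png

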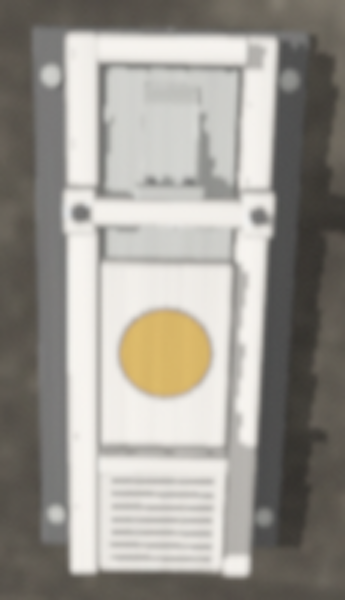

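Run:
```python
from h import *
c,s=pickle.load(open("w1.pkl","rb"))
f=lambda x,y:(270+x/3,115+y/3)
P={}
for n,x,y,z in [("bTL",33,27,6),("bTR",310,33,6),("bBL",42,543,6),("bBR",300,546,6),("scL",80,212,48),("scR",259,216,48),("noseL",103,262,38),("noseR",233,265,38),("ledgeL",100,462,52),("ledgeR",227,464,52),("blkBL",98,572,46),("blkBR",222,573,46),("brass",165,352,38),("stopL",103,64,40),("stopR",240,68,40),("brL",64,226,45),("brR",274,229,45)]:
    P[n]=plane(c,f(x,y),z);print(n,P[n].round(1))
yaw=[np.degrees(np.arctan2(*(P[a]-P[b])[[1,0]])) for a,b in (("bTL","bBL"),("bTR","bBR"))]
yaw+=[np.degrees(np.arctan2(-(P[a]-P[b])[0],(P[a]-P[b])[1])) for a,b in (("scL","scR"),("noseL","noseR"),("ledgeL","ledgeR"),("brL","brR"),("stopL","stopR"),("bTL","bTR"))]
print(np.round(yaw,1))
a=np.radians(6.6);ux=np.array([np.cos(a),np.sin(a)]);uy=np.array([-ux[1],ux[0]])
O=(P["scL"]+P["scR"])[:2]/2
print(O)
for n in P: d=P[n][:2]-O;print(n,round(d@ux,1),round(d@uy,1))
# brass tri with wrist vs scene/side from scene0
from plant import camera_info
print(tri((c,f(165,352)),(camera_info("scene"),(315.24,285.6)),(camera_info("side"),(312.44,238.5))))
```

```text
bTL [612.8 255.5   6. ]
bTR [621.6 162.2   6. ]
bBL [418.9 237.1   6. ]
bBR [429.3 134.9   6. ]
scL [559.9 231.8  48. ]
scR [565.1 175.3  48. ]
noseL [542.4 223.3  38. ]
noseR [546.3 180.3  38. ]
ledgeL [476.7 217.2  52. ]
ledgeR [480.8 174.3  52. ]
blkBL [431.3 213.8  46. ]
blkBR [435.9 169.6  46. ]
brass [513.6 199.2  38. ]
stopL [605.1 229.3  40. ]
stopR [608.8 187.   40. ]
brL [554.3 236.7  45. ]
brR [561.  169.6  45. ]
[5.4 8.1 5.3 5.2 5.5 5.7 5.  5.4]
[562.49709823 203.58777522]
bTL 56.0 45.8
bTR 54.0 -47.9
bBL -138.8 49.8
bBR -140.3 -52.9
scL 0.7 28.4
scR -0.7 -28.4
noseL -17.7 21.9
noseR -18.8 -21.2
ledgeL -83.7 23.4
ledgeR -84.5 -19.7
blkBL -129.2 25.2
blkBR -129.7 -19.2
brass -49.0 1.3
stopL 45.3 20.7
stopR 44.1 -21.8
brL -4.4 33.8
brR -5.4 -33.6
(array([513.47256197, 199.39772423,  38.81167349]), [0.42818171477782063, 0.7703301163724624, 0.6216245188963935])
```

```bash
python3 -m crank '[{"x":0.026,"y":0.045,"z":0.0005,"yaw":1.1},{"x":0.026,"y":0.045,"z":0.0005,"yaw":0},{"x":0.026,"y":0.045,"z":0.0004,"yaw":0},{"x":0,"y":0,"z":0,"yaw":0},{"x":0,"y":0,"z":0,"yaw":0},{"x":0,"y":0,"z":0,"yaw":0}]' 0 60
python3 - <<'E'
from plant import *
from h import *
s=observe();c=camera_info("wrist");im=get_image("wrist");cv2.imwrite("pics/w2.png",im[:,:,::-1]);pickle.dump((c,s),open("w2.pkl","wb"))
im=get_image("side");cv2.imwrite("pics/side2.png",cv2.resize(im[190:300,210:400,::-1],None,fx=4,fy=4,interpolation=2))
print(s["tool_pos"],s["force"],s["clock"],s["grip_width"],R.from_quat(np.roll(s["tool_rot"],-1)).as_matrix().round(3))
E
```

```text
clock: 3.95
tool_pos: [462.1, 196.7, 102.1]
tool_rot: [0.035, -0.032, 0.707, -0.706]
force: [-0.6, -0.4, -0.1]
grip_width: 0.4
[462.10222679 196.67185965 102.06764571] [-0.62620083 -0.35088843 -0.13680925] 3.95 0.3705288927313703 [[-0.996  0.004  0.094]
 [-0.094  0.002 -0.996]
 [-0.004 -1.    -0.001]]
```

View pics/w2.png

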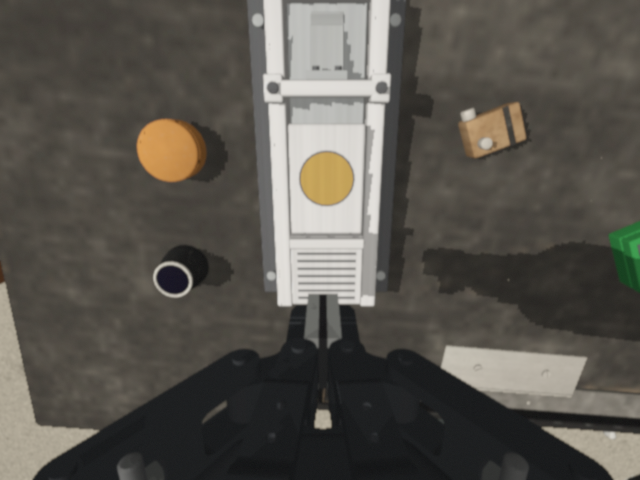

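View pics/side2.png

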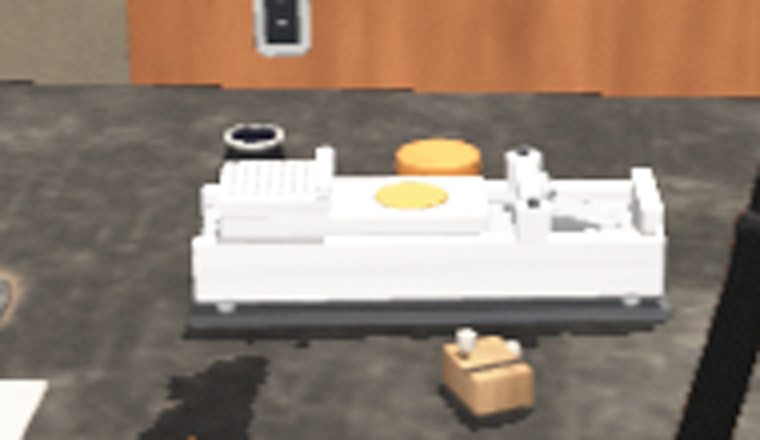

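Run:
```python
import cv2
a=cv2.imread("pics/w2.png")[60:320,240:420];cv2.imwrite("pics/w2d.png",cv2.resize(a,(415,600),interpolation=2))
a=cv2.imread("pics/w2.png")[220:320,270:390];cv2.imwrite("pics/w2e.png",cv2.resize(a,(720,600),interpolation=2))
from h import *
c1,s=pickle.load(open("w1.pkl","rb"));c2,s2=pickle.load(open("w2.pkl","rb"))
f=lambda x,y:(270+x/3,115+y/3)
b1,_=blob(cv2.imread("pics/w1.png"),(10,80,90),(35,255,255),(300,200,350,260));b2,_=blob(cv2.imread("pics/w2.png"),(10,80,90),(35,255,255),(290,130,370,220))
print(b1,b2,tri((c1,b1),(c2,b2)))
for n,p,q in [("scL",(80,212),(273,88)),("scR",(259,216),(381,88)),("noseL",(103,262),(289.5,124.5)),("noseR",(233,265),(366,124))]:
    print(n,tri((c1,f(*p)),(c2,q)),plane(c2,q,48 if n[0]=="s" else 38))
print("tcp",proj(c2,s2["tool_pos"]))
```

```text
[324.67477204 232.2781155 ] [326.29575536 178.07393884] (array([513.88418094, 199.63820296,  38.71477246]), [0.038723916517768076, 0.03872391651771038])
scL (array([559.34267097, 232.18077469,  45.36633645]), [0.21019858937520147, 0.2101985893750481]) [559.08365726 232.01680244  48.        ]
scR (array([564.61693833, 175.30621015,  44.8710599 ]), [0.3447430428947941, 0.3447430428947701]) [564.33189627 176.10709303  48.        ]
noseL (array([541.74053504, 223.41360361,  35.31434364]), [0.05546737277626717, 0.05546737277621115]) [541.76115991 223.226653    38.        ]
noseR (array([546.06667263, 180.23085296,  37.03926583]), [0.015306828734995339, 0.015306828735033128]) [546.05858006 180.32861365  38.        ]
tcp [323.26471371 310.76090024]
```

View pics/w2e.png

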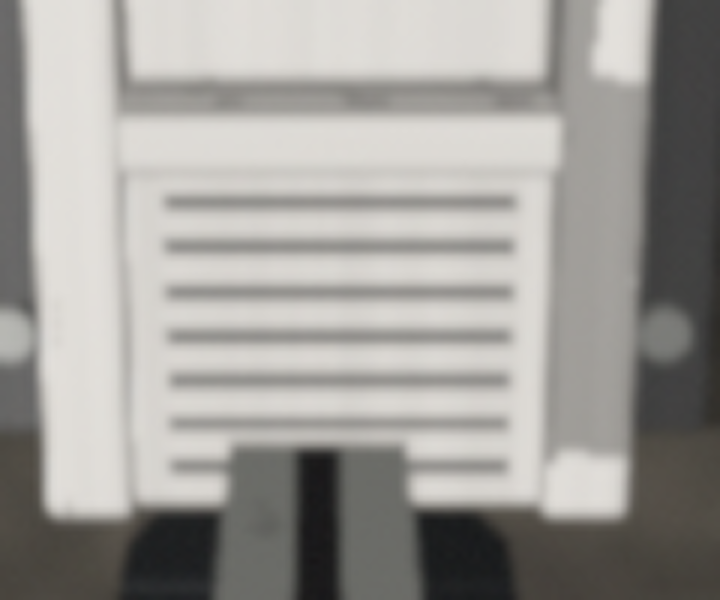

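Run:
```python
from h import *
c2,s2=pickle.load(open("w2.pkl","rb"))
g=lambda x,y:(270+x/6,220+y/6)
O=np.array([561.9,203.9]);a=np.radians(5.4);ux=np.array([np.cos(a),np.sin(a)]);uy=np.array([-ux[1],ux[0]])
Q=[("ledgerear",(340,168),52),("ledgefrontTop",(340,115),52),("blkrearL",(137,505),46),("blkrearR",(545,505),46),("tipfront",(318,447),102)]
for n,p,z in Q:
    P=plane(c2,g(*p),z);d=P[:2]-O;print(n,P.round(1),(d@ux).round(1),(d@uy).round(1))
for n,P in [("tcp",s2["tool_pos"]),("brass",[513.9,199.6]),("noseL",[541.8,223.3]),("noseR",[546.1,180.3])]:
    d=np.array(P[:2])-O;print(n,(d@ux).round(1),(d@uy).round(1))
```

```text
ledgerear [475.1 195.8  52. ] -87.2 0.1
ledgefrontTop [480.5 196.3  52. ] -81.7 0.1
blkrearL [432.7 213.4  46. ] -127.7 21.7
blkrearR [436.8 170.   46. ] -127.7 -22.0
tipfront [470.4 197.6 102. ] -91.7 2.3
tcp -100.0 2.2
brass -48.2 0.2
noseL -18.2 21.2
noseR -18.0 -22.0
```

```bash
python3 -m crank '[{"x":0.002,"y":0.025,"z":0.002,"yaw":0},{"x":0,"y":0.023,"z":0,"yaw":0},{"x":0,"y":0,"z":0,"yaw":0},{"x":0,"y":0,"z":0,"yaw":0}]'; python3 -c "
from plant import *;print(observe())"
```

```text
clock: 4.55
tool_pos: [458.9, 194.4, 53.3]
tool_rot: [0.034, -0.033, 0.707, -0.706]
force: [0.4, -0.4, 0.1]
grip_width: 0.6
{'clock': 4.55, 'joint_pos': array([-0.00962434,  0.39597969, -0.56882135,  2.0531221 ,  0.3029639 ,
        0.77120599, -2.23864262]), 'joint_velocities': array([ 0.00212309, -0.0092127 , -0.00297823, -0.00376252,  0.00132255,
       -0.00336069, -0.00188837]), 'effort': array([ 1.48784876e-02, -3.64092815e+01, -4.12882313e+00, -1.77450693e+01,
        8.43048416e-03,  3.46241717e-02,  1.73008626e-03]), 'tool_pos': array([458.88442707, 194.42675945,  53.25606589]), 'tool_rot': array([ 0.03410901, -0.032902  ,  0.70655968, -0.70606476]), 'force': array([ 0.39785238, -0.43842972,  0.12870966]), 'moment': array([-0.00479203,  0.02815413, -0.02681746]), 'grip_width': 0.5624047441060703}
```

```bash
python3 -m crank '[{"x":-0.002,"y":0.004,"z":0,"yaw":0},{"x":0,"y":0.004,"z":0,"yaw":0},{"x":0,"y":0.002,"z":0,"yaw":0},{"x":0,"y":0,"z":0,"yaw":0},{"x":0,"y":0,"z":0,"yaw":0}]'
```

```text
clock: 5.18
tool_pos: [461.0, 194.4, 43.6]
tool_rot: [-0.034, 0.033, -0.706, 0.706]
force: [-1.1, -1.0, 8.8]
grip_width: 0.3
```

```bash
python3 -m crank '[{"x":0,"y":0.002,"z":0,"yaw":0},{"x":0,"y":0.002,"z":0,"yaw":0},{"x":0,"y":0.0015,"z":0,"yaw":0},{"x":0,"y":0,"z":0,"yaw":0},{"x":0,"y":0,"z":0,"yaw":0}]'
python3 - <<'E'
from plant import *
from h import *
s=observe();print(s["tool_pos"],s["force"],R.from_quat(np.roll(s["tool_rot"],-1)).as_matrix().round(4).tolist())
im=get_image("side");cv2.imwrite("pics/side3.png",cv2.resize(im[190:300,210:400,::-1],None,fx=4,fy=4,interpolation=2))
E
```

```text
clock: 5.8
tool_pos: [461.0, 194.4, 38.5]
tool_rot: [-0.034, 0.033, -0.706, 0.706]
force: [-2.6, -1.4, 12.7]
grip_width: 0.2
[461.01098875 194.41037294  38.48967993] [-2.62664523 -1.40512695 12.6959395 ] [[-0.9955, 0.0022, 0.0944], [-0.0944, -0.0004, -0.9955], [-0.0021, -1.0, 0.0006]]
```

View pics/side3.png

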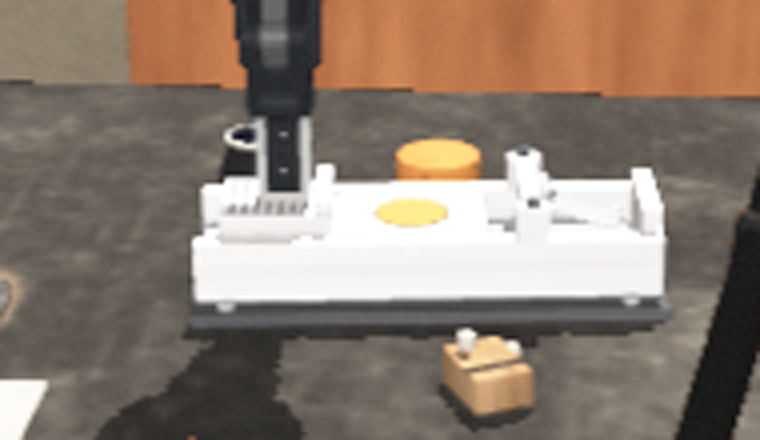

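```bash
python3 -m crank '[{"x":-0.002,"y":0,"z":0,"yaw":0},{"x":-0.002,"y":0,"z":0,"yaw":0},{"x":-0.003,"y":0,"z":0,"yaw":0},{"x":-0.003,"y":0,"z":0,"yaw":0},{"x":0,"y":0,"z":0,"yaw":0}]'
python3 - <<'E'
from plant import *
from h import *
s=observe();print(s["tool_pos"],s["force"])
im=get_image("side");cv2.imwrite("pics/side4.png",cv2.resize(im[190:300,210:400,::-1],None,fx=4,fy=4,interpolation=2))
E
```

```text
clock: 6.48
tool_pos: [470.6, 196.0, 38.5]
tool_rot: [0.034, -0.033, 0.706, -0.706]
force: [-3.0, -0.7, 13.9]
grip_width: -0.0
[470.58612624 195.99403414  38.46506328] [-2.97590569 -0.65524563 13.92239739]
```

View pics/side4.png

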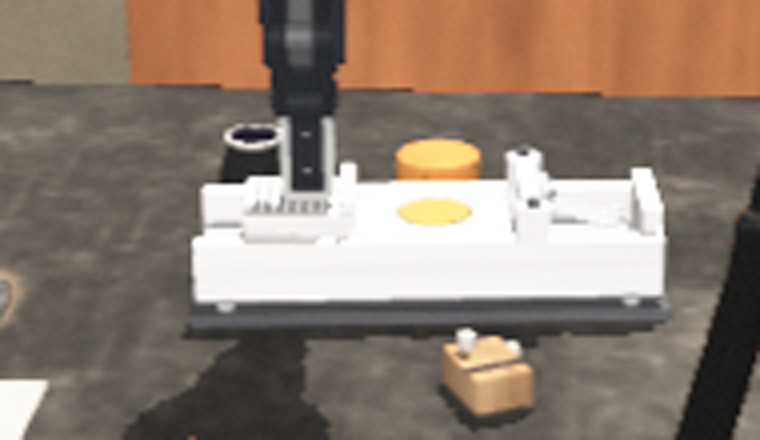

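```bash
python3 -m crank '[{"x":-0.003,"y":0,"z":0,"yaw":0},{"x":-0.003,"y":0,"z":0,"yaw":0},{"x":-0.003,"y":0,"z":0,"yaw":0},{"x":-0.003,"y":0,"z":0,"yaw":0},{"x":0,"y":0,"z":0,"yaw":0}]'
python3 -m crank '[{"x":-0.003,"y":0,"z":0,"yaw":0},{"x":-0.003,"y":0,"z":0,"yaw":0},{"x":-0.003,"y":0,"z":0,"yaw":0},{"x":0,"y":0,"z":0,"yaw":0}]'
python3 - <<'E'
from plant import *
from h import *
s=observe();print(s["tool_pos"],s["force"])
im=get_image("side");cv2.imwrite("pics/side5.png",cv2.resize(im[190:300,210:400,::-1],None,fx=4,fy=4,interpolation=2))
E
```

```text
clock: 7.15
tool_pos: [482.5, 197.3, 38.5]
tool_rot: [0.034, -0.033, 0.706, -0.706]
force: [-3.9, -0.3, 13.3]
grip_width: 0.1
clock: 7.65
tool_pos: [491.5, 198.1, 38.6]
tool_rot: [0.034, -0.033, 0.706, -0.706]
force: [-4.0, -0.1, 12.4]
grip_width: -0.4
[491.54838783 198.14097401  38.60685294] [-4.02091227 -0.05367903 12.40604541]
```

View pics/side5.png

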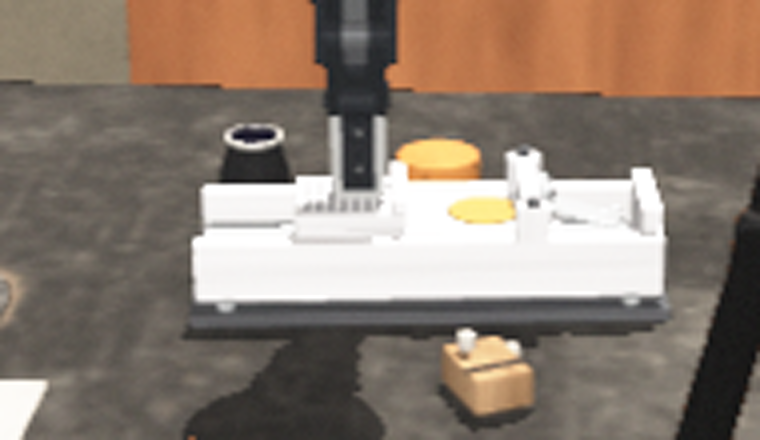

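```bash
python3 -m crank '[{"x":-0.003,"y":0,"z":0,"yaw":0},{"x":-0.003,"y":0,"z":0,"yaw":0},{"x":-0.003,"y":0,"z":0,"yaw":0},{"x":-0.003,"y":0,"z":0,"yaw":0},{"x":0,"y":0,"z":0,"yaw":0}]'
python3 -m crank '[{"x":-0.003,"y":0,"z":0,"yaw":0},{"x":-0.003,"y":0,"z":0,"yaw":0},{"x":-0.003,"y":0,"z":0,"yaw":0},{"x":-0.003,"y":0,"z":0,"yaw":0},{"x":0,"y":0,"z":0,"yaw":0}]'
python3 - <<'E'
from plant import *
from h import *
s=observe();print(s["tool_pos"],s["force"])
im=get_image("side");cv2.imwrite("pics/side6.png",cv2.resize(im[190:300,210:400,::-1],None,fx=4,fy=4,interpolation=2))
c=camera_info("wrist");im=get_image("wrist");cv2.imwrite("pics/w6.png",im[:,:,::-1]);pickle.dump((c,s),open("w6.pkl","wb"))
E
```

```text
clock: 8.32
tool_pos: [502.0, 198.9, 37.9]
tool_rot: [-0.033, 0.034, -0.706, 0.706]
force: [-4.5, -0.2, 10.7]
grip_width: -0.3
clock: 8.95
tool_pos: [513.8, 199.9, 37.8]
tool_rot: [-0.033, 0.034, -0.706, 0.707]
force: [-4.3, -1.2, 10.1]
grip_width: -0.0
[513.76246855 199.86868085  37.84560429] [-4.3285329  -1.19064339 10.05025827]
```

View pics/side6.png

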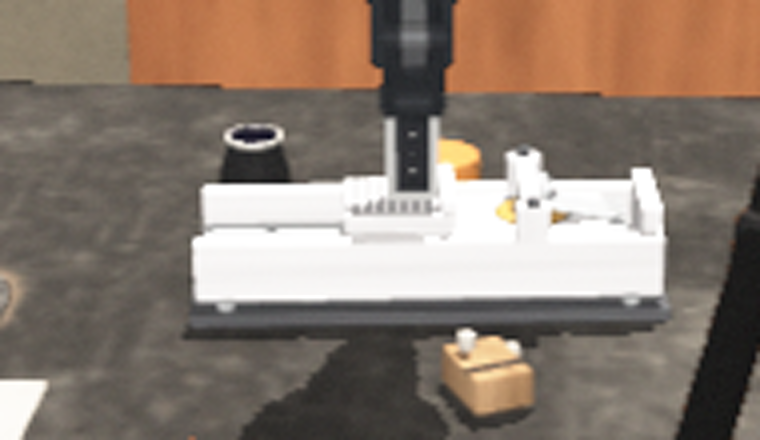

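View pics/w6.png

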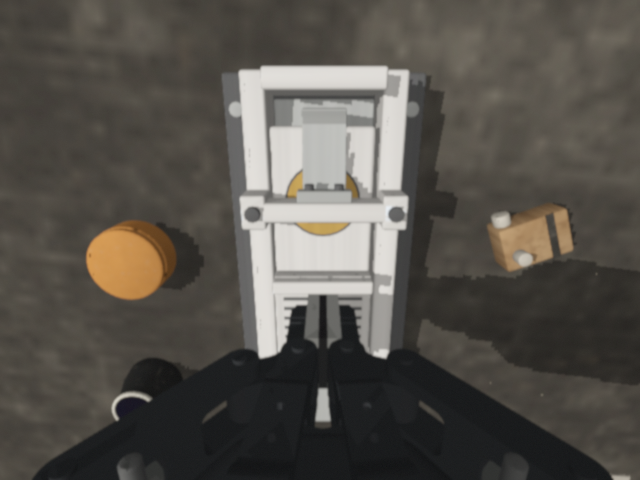

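Run:
```python
from h import *
a=cv2.imread("pics/w6.png")[60:320,220:430];cv2.imwrite("pics/w6d.png",cv2.resize(a,None,fx=2.3,fy=2.3,interpolation=2))
c,s=pickle.load(open("w6.pkl","rb"))
O=np.array([561.9,203.9]);a=np.radians(5.4);ux=np.array([np.cos(a),np.sin(a)]);uy=np.array([-ux[1],ux[0]])
for n,p,z in [("nose",(287,126.5),29.8),("nose",(360,126.5),29.8),("scL",(253,214),48),("scR",(396,214),48),("bedend",(322,97),18),("wallnear",(322,90),40),("ledgerear",(282,293),44),("ledgefr",(322,278),44)]:
    P=plane(c,p,z);d=P[:2]-O;print(n,P.round(1),(d@ux).round(1),(d@uy).round(1))
```

```text
nose [593.2 222.5  29.8] 32.9 15.5
nose [596.1 192.6  29.8] 33.0 -14.4
scL [559.9 232.   48. ] 0.7 28.1
scR [565.2 176.3  48. ] 0.7 -27.8
bedend [606.5 209.3  18. ] 44.9 1.2
wallnear [607.6 209.4  40. ] 46.0 1.2
ledgerear [524.4 219.   44. ] -35.9 18.6
ledgefr [533.2 202.3  44. ] -28.7 1.1
```

View pics/w6d.png

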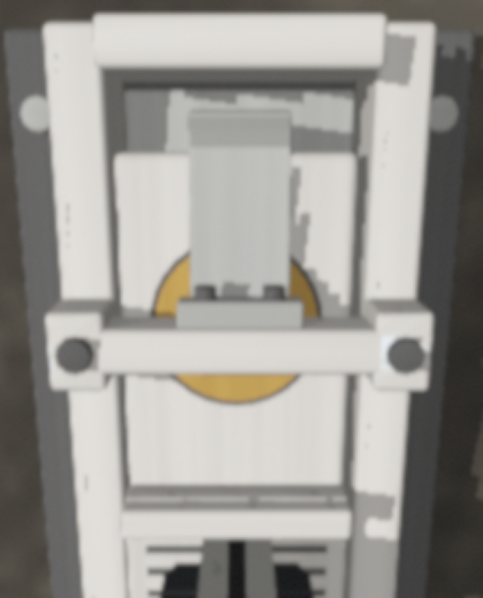

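```bash
python3 -m crank '[{"x":-0.002,"y":0,"z":0,"yaw":0},{"x":-0.002,"y":0,"z":0,"yaw":0},{"x":-0.002,"y":0,"z":0,"yaw":0},{"x":-0.002,"y":0,"z":0,"yaw":0},{"x":-0.001,"y":0,"z":0,"yaw":0},{"x":0,"y":0,"z":0,"yaw":0}]'
python3 -m crank '[{"x":-0.001,"y":0,"z":0,"yaw":0},{"x":-0.001,"y":0,"z":0,"yaw":0}]'
python3 -m crank '[{"x":-0.001,"y":0,"z":0,"yaw":0},{"x":0,"y":0,"z":0,"yaw":0}]'
```

```text
clock: 9.8
tool_pos: [522.9, 200.9, 38.0]
tool_rot: [-0.033, 0.034, -0.706, 0.706]
force: [-5.6, -0.6, 11.2]
grip_width: 0.1
clock: 10.05
tool_pos: [524.6, 201.0, 37.9]
tool_rot: [-0.033, 0.034, -0.706, 0.706]
force: [-5.2, 0.2, 9.4]
grip_width: -0.2
clock: 10.3
tool_pos: [525.8, 201.1, 37.9]
tool_rot: [-0.033, 0.034, -0.706, 0.706]
force: [-4.9, -0.2, 10.8]
grip_width: -0.1
```

Run:
```python
from plant import *
from h import *
s=observe();c=camera_info("wrist");im=get_image("wrist")[:,:,::-1];cv2.imwrite("pics/w7.png",im);pickle.dump((c,s),open("w7.pkl","wb"))
cv2.imwrite("pics/w7d.png",cv2.resize(im[60:320,220:430],None,fx=2.3,fy=2.3,interpolation=2))
```

View pics/w7d.png

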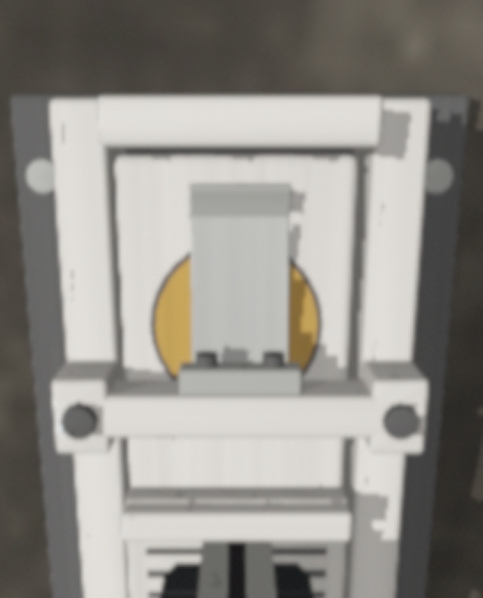

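```bash
python3 -m crank '[{"x":-0.001,"y":0,"z":0,"yaw":0},{"x":0,"y":0,"z":0,"yaw":0}]'
python3 -m crank '[{"x":-0.001,"y":0,"z":0,"yaw":0},{"x":0,"y":0,"z":0,"yaw":0}]'
python3 - <<'E'
from plant import *
from h import *
s=observe();c=camera_info("wrist");im=get_image("wrist")[:,:,::-1];cv2.imwrite("pics/w8.png",im);pickle.dump((c,s),open("w8.pkl","wb"))
cv2.imwrite("pics/w8d.png",cv2.resize(im[60:320,220:430],None,fx=2.3,fy=2.3,interpolation=2))
E
```

```text
clock: 10.6
tool_pos: [526.7, 201.2, 37.9]
tool_rot: [-0.033, 0.034, -0.706, 0.706]
force: [-5.2, 0.4, 9.8]
grip_width: 0.0
clock: 10.85
tool_pos: [527.3, 201.3, 37.9]
tool_rot: [-0.033, 0.034, -0.706, 0.707]
force: [-6.7, -0.9, 10.8]
grip_width: 0.1
```

View pics/w8d.png

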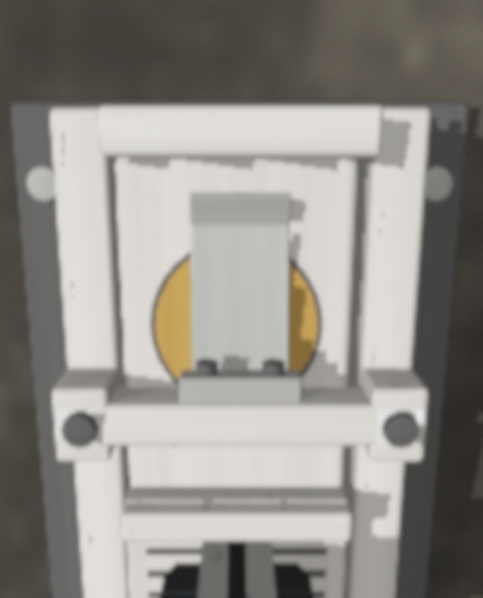

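```bash
python3 -m crank '[{"x":-0.001,"y":0,"z":0,"yaw":0},{"x":0,"y":0,"z":0,"yaw":0}]'
python3 -m crank '[{"x":-0.001,"y":0,"z":0,"yaw":0},{"x":0,"y":0,"z":0,"yaw":0}]'
```

```text
clock: 11.15
tool_pos: [527.3, 201.3, 37.7]
tool_rot: [-0.032, 0.035, -0.706, 0.707]
force: [-7.1, -0.9, 11.3]
grip_width: 0.2
clock: 11.4
tool_pos: [527.3, 201.3, 37.4]
tool_rot: [-0.032, 0.036, -0.706, 0.707]
force: [-8.5, -1.7, 12.8]
grip_width: 0.1
```

```bash
python3 -m crank '[{"x":-0.001,"y":0,"z":0,"yaw":0},{"x":-0.001,"y":0,"z":0,"yaw":0},{"x":0,"y":0,"z":0,"yaw":0}]'
python3 - <<'E'
from plant import *
from h import *
s=observe();c=camera_info("wrist");im=get_image("wrist")[:,:,::-1];cv2.imwrite("pics/w9.png",im);pickle.dump((c,s),open("w9.pkl","wb"))
cv2.imwrite("pics/w9d.png",cv2.resize(im[60:320,220:430],None,fx=2.3,fy=2.3,interpolation=2))
im=get_image("side")[:,:,::-1];cv2.imwrite("pics/side9.png",cv2.resize(im[190:300,210:400],None,fx=4,fy=4,interpolation=2))
E
```

```text
clock: 11.78
tool_pos: [527.4, 201.3, 37.0]
tool_rot: [-0.03, 0.037, -0.705, 0.707]
force: [-12.9, -0.9, 14.6]
grip_width: 0.3
```

View pics/w9d.png

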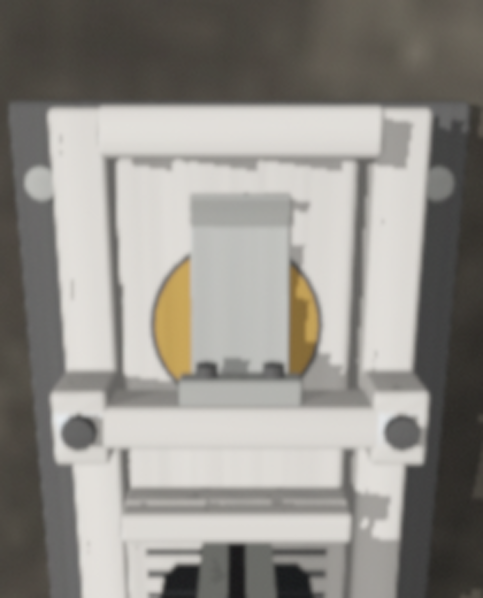

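View pics/side9.png

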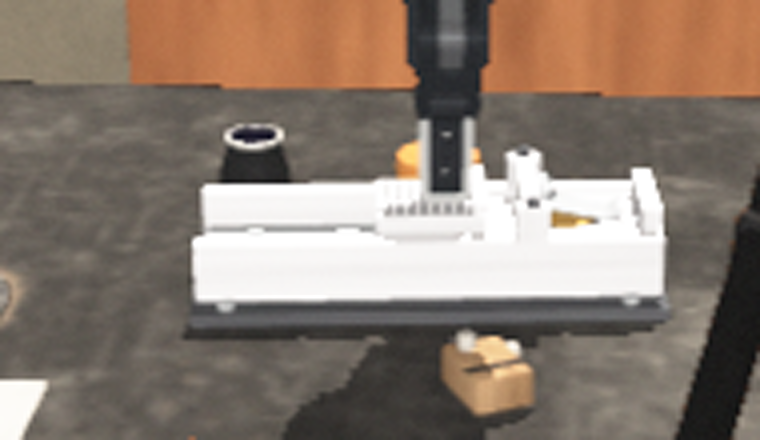

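```bash
python3 - <<'E'
from h import *
c,s=pickle.load(open("w9.pkl","rb"))
O=np.array([561.9,203.9]);a=np.radians(5.4);ux=np.array([np.cos(a),np.sin(a)]);uy=np.array([-ux[1],ux[0]])
g=lambda x,y:(220+x/2.3,60+y/2.3)
for n,p,z in [("noseL",(130,160),29),("noseR",(345,160),29),("scL",(78,433),48),("scR",(401,433),48),("wallnearTop",(240,157),40),("ledgefrL",(125,515),43),("ledgefrR",(350,515),43)]:
    P=plane(c,g(*p),z);d=P[:2]-O;print(n,P.round(1),(d@ux).round(1),(d@uy).round(1))
E
python3 -m crank '[{"x":0.0015,"y":0,"z":0,"yaw":0},{"x":0.001,"y":0,"z":0,"yaw":0},{"x":0,"y":0,"z":0,"yaw":0}]'
```

```text
noseL [605.2 228.   29. ] 45.4 19.9
noseR [608.8 189.8  29. ] 45.4 -18.4
scL [559.8 232.4  48. ] 0.6 28.6
scR [565.1 176.3  48. ] 0.6 -27.8
wallnearTop [607.9 208.6  40. ] 46.2 0.4
ledgefrL [542.1 223.9  43. ] -17.8 21.8
ledgefrR [546.1 181.8  43. ] -17.8 -20.5
clock: 12.25
tool_pos: [527.3, 201.3, 37.3]
tool_rot: [-0.032, 0.035, -0.706, 0.707]
force: [-7.4, -0.5, 9.8]
grip_width: -0.2
```

```bash
python3 -m crank '[{"x":0,"y":-0.002,"z":0,"yaw":0},{"x":0,"y":-0.003,"z":0,"yaw":0},{"x":0,"y":-0.003,"z":0,"yaw":0},{"x":0,"y":-0.003,"z":0,"yaw":0},{"x":0,"y":-0.005,"z":0,"yaw":0},{"x":0,"y":-0.01,"z":0,"yaw":0},{"x":0,"y":-0.02,"z":0,"yaw":0},{"x":0,"y":-0.04,"z":0,"yaw":0},{"x":0.03,"y":-0.04,"z":0,"yaw":0},{"x":0,"y":0,"z":0,"yaw":0},{"x":0,"y":0,"z":0,"yaw":0}]'
python3 - <<'E'
from plant import *
from h import *
s=observe();c=camera_info("wrist");im=get_image("wrist")[:,:,::-1];cv2.imwrite("pics/w10.png",im);pickle.dump((c,s),open("w10.pkl","wb"))
cv2.imwrite("pics/w10d.png",cv2.resize(im[60:320,220:430],None,fx=2.3,fy=2.3,interpolation=2))
im=get_image("side")[:,:,::-1];cv2.imwrite("pics/side10.png",cv2.resize(im[190:300,210:400],None,fx=4,fy=4,interpolation=2))
print(s["force"],s["tool_pos"])
E
```

```text
clock: 13.62
tool_pos: [500.7, 197.7, 163.4]
tool_rot: [-0.034, 0.033, -0.706, 0.706]
force: [-0.3, 0.4, -0.4]
grip_width: -0.4
[-0.28167879  0.35433146 -0.41308698] [500.67815457 197.65074911 163.40973405]
```

View pics/w10.png

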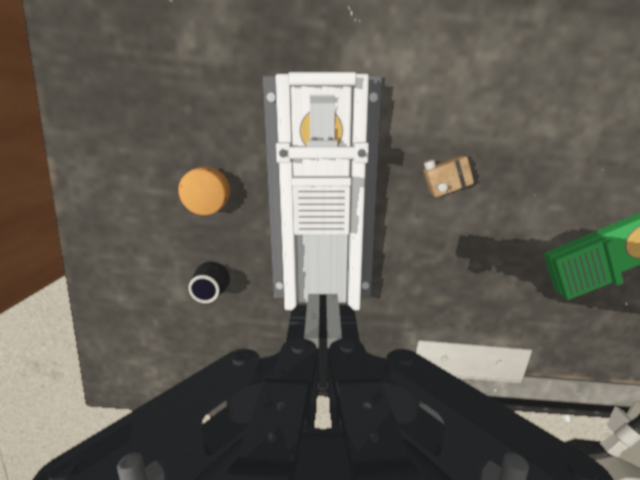

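View pics/w10d.png

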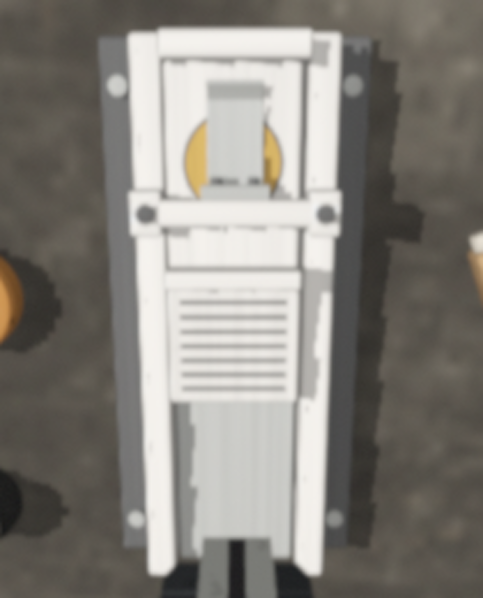

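View pics/side10.png

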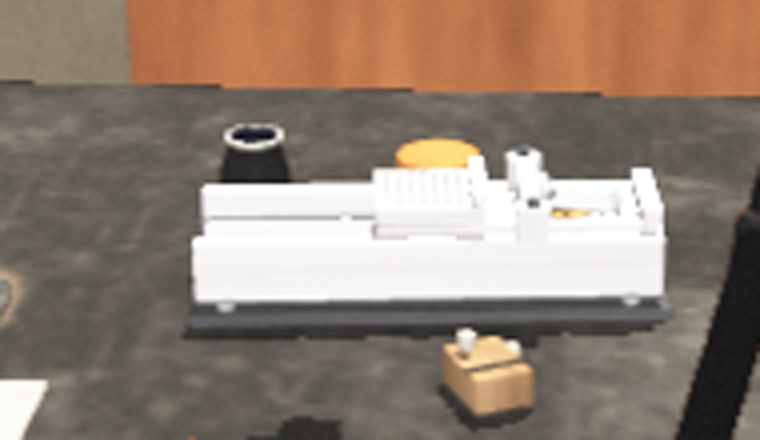

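Run:
```python
from h import *
c,s=pickle.load(open("w10.pkl","rb"))
O=np.array([561.9,203.9]);a=np.radians(5.4);ux=np.array([np.cos(a),np.sin(a)]);uy=np.array([-ux[1],ux[0]])
g=lambda x,y:(220+x/2.3,60+y/2.3)
for n,p,z in [("noseL",(175,62),33),("noseR",(295,64),33),("sc",(147,214),48),("sc",(326,214),48),("blkrearL",(170,402),41),("blkrearR",(295,402),41),("ledgefr",(232,270),47)]:
    P=plane(c,g(*p),z);d=P[:2]-O;print(n,P.round(1),(d@ux).round(1),(d@uy).round(1))
from plant import *
w=lambda: 0
print({n:None for n in ()})
# neighbours, before vs now in side view
im=get_image("side")[:,:,::-1];im0=cv2.imread("pics/side0.png")
for n,lo,hi,b in [("wood",(8,60,60),(22,255,255),(315,268,350,300)),("tin",(5,120,120),(20,255,255),(305,222,335,234))]:
    print(n,blob(im0,lo,hi,b)[0],blob(im,lo,hi,b)[0])
i=get_image("scene")[:,:,::-1];i0=cv2.imread("pics/scene0.png")
print("loupe diff",np.abs(i[335:370,300:340].astype(int)-i0[335:370,300:340]).mean(), "tin diff",np.abs(i[315:350,258:292].astype(int)-i0[315:350,258:292]).mean())
cv2.imwrite("pics/scene11.png",cv2.resize(i[235:375,180:440],None,fx=3,fy=3))
```

```text
noseL [605.2 226.8  33. ] 45.3 18.8
noseR [608.2 189.4  33. ] 44.7 -18.8
sc [559.5 231.4  48. ] 0.2 27.6
sc [564.8 175.5  48. ] 0.2 -28.5
blkrearL [496.1 220.4  41. ] -64.0 22.6
blkrearR [500.1 177.1  41. ] -64.0 -20.9
ledgefr [544.4 203.2  47. ] -17.4 1.0
{}
wood [331.53443526 283.90358127] [331.53443526 283.90358127]
tin [318.74712644 230.2183908 ] [316.30769231 227.46153846]
loupe diff 0.9645238095238096 tin diff 0.8966386554621849
```

View pics/scene11.png

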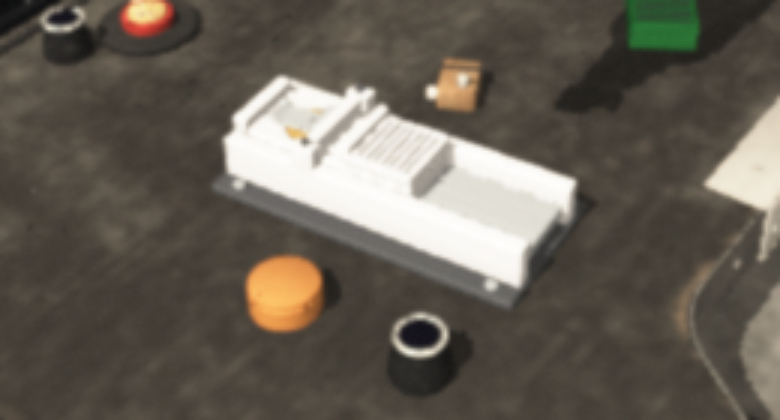

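```bash
python3 -c "
from plant import *;print(observe()['clock']);print(sign_off())"
```

```text
13.825
the job is handed in; nothing more can be done
None
```

The carrier is home under the bridge and leaf spring. I handed the job in at 13.8 s of the 34 s allowed. `sign_off()` gives no verdict, so what follows rests on my own checks.

**What I did:** I chose the white carrier in the fixture over the green look-alike. With the shut fingertips I pressed its thumb block down about 7.5 mm (about 13 N), then kept it pressed while sliding it about 65 mm forward. The bed stayed 7.5 to 9 mm down throughout. The carrier stopped firmly at the end stop, at up to 13 N of forward push with no further motion. I then eased off, lifted straight up and moved clear.

**Last checks:**
- **Position:** the rear of the thumb block measured at fixture x = -64.0 mm, exactly where it should be when home. The nose measured 44.7 to 45.3 mm against 46, which is within camera accuracy.
- **After release:** the bed had risen and the carrier sat under the bridge. The robot's force reading was about zero, with the tool at a height of 163 mm.
- **Things to leave alone:** the wooden clamp block was at the same pixel as before. The tin and loupe were unchanged in the scene camera apart from image noise.

**One disagreement:** the tin's position in the side camera shifted by about 3 pixels. I think this is because the brass blank fell inside its colour mask in the first picture, since the scene camera showed no change.

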